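# Clamp a shaft in the grinder's V-block carriage and bring it to the wheel

### The arm

A 6-joint arm with a two-finger parallel gripper is mounted at the origin on the work surface. World frame = base frame: x ahead of the robot, y to its left, z up, the work surface at z = 0. Lengths are in m, angles in rad, forces in N, time in s.
With the tool pointing down it reaches from about 0.3 to 0.85 m from the base axis. Payload 4.2 kg.
Tool frame: the origin (TCP) lies midway between the tips of the shut fingers; the grasp point (between the pads) lies 19 mm behind it (bot.pinch_z is the distance from the TCP to the grasp point, in m); z points along the fingers, y is the direction in which the jaws open and shut (so a half turn about z gives the same grasp; the last joint's range is limited). The gripper opens to 91 mm and grips with 3 to 60 N. Pads are 32 mm wide; open, the fingers measure 118 mm over their backs; the gripper's body (76 mm by 178 mm) begins 60 mm behind the grasp point.
Start: joints at [1.147, 0.32, 1.565, -0, 1.257, -0.02], TCP at [0.226, 0.529, 0.179] pointing down, gripper open.
Joint ranges: [-3.11, 3.11], [-0.84, 2.01], [0.21, 2.61], [-1.34, 4.49], [0.05, 2.63], [-2.56, 2.56]. Speed limits (rad/s): [2.57, 2.57, 3.14, 3.14, 3.14, 3.14].

### API

Orientations are given as a rotation vector (axis times angle).
In Python, from rig import observe, eyes, sign_off, bot gives the robot as it stands.
- The arm moves only by the tool move_arm, never from a script. Its argument "commands" is a list that holds one entry, the list of rows, each a list of 5 numbers: the shift along the world's x, y, z in m, then the turn about the world's z in degrees, then the opening, from 0 (shut) to 1 (fully open). In form: [[[x, y, z, roll, gripper], ...]]. A call has 1 to 12 rows; each row is the pose to reach, as a shift and turn from the pose commanded when the call began; what a row does not reach only later rows make up. A row lasts 1/8 s, in which the tool goes at most 62.5 mm and 10.7 degrees, less where a joint would pass 70% of its speed; a pose out of reach is approached as far as the arm can. A call with a gripper value outside its range is refused whole. The fingers move at their own pace and stop on an object; the grip force is fixed at half the most. Time passes only in rows, so rows that repeat a pose let the fingers close. It gives the time, the measured TCP pose, the force and the opening at its end, in the units of the state.
- observe(): the state, without advancing time (a new reading comes with each control period).
- eyes.read_camera(name): name is "scene" or "top" or "wrist"; returns a dict with "pixels" (420x560x3 uint8, red, green, blue), "fovy" (degrees; the focal length in pixels is half the picture's height over the tangent of half this angle, whatever the lens; pixels are square), "cx", "cy" (the principal point, pixels), "R" (3x3) and "t" (3): a world point X has camera coordinates R X + t; the wrist camera has in their place "tool_from_camera" (4x4, takes a point from camera to tool coordinates, whose origin is the TCP and whose axes are the flange's). Camera axes: x right, y down, z forward; pixel columns grow to the right and rows downward; lengths in m; the calibration is good to about 2 mm. A picture is of the moment at which its call begins: read the wrist's pose just before it. There is no depth.
- sign_off(): hands the job in, once; it reports no verdict.
The state is a dict: "time_s": time; "joint_pos": joint angles; "joint_velocities": joint speeds; "effort": joint torques, N m; "tool_pos": TCP position; "tool_rot": TCP orientation; "contact_force": force on the tool from outside, world axes, zero at the start; "torque": the same for the moment, N m; "opening": opening from 0.0 (shut) to 1.0 (fully open).
Only numpy, scipy, OpenCV 4.12 (cv2) and the standard library are available. Lean on these libraries where they do the work, as an engineer would, in place of code of your own. Each camera call takes 0.05 s, during which the arm holds its last target. There are 200 camera calls.

### The job

Lift the steel shaft off the wooden rest and lay it gently into the two V-blocks of the sliding carriage, centred end to end. Once you have let go of it, swing the clamp strap over it until the strap stops and its pad presses on the shaft, then push the carriage along its rails, fully home against the stops by the grinding wheel. Do not drop the shaft, and leave the spare wheel, the wrench and the tin alone.

Things in the scene. Friction and masses are not known exactly. Their poses are not given: they have to be found in the camera images.
- shaft: loose plain round steel shaft, diameter 24 mm, length 180 mm, about 0.6 kg, lying level on the wooden rest at the start. Origin at the centre of the shaft (half-way along, on its axis); its x axis runs along the shaft; both ends are alike.
- rest: fixed wooden rest, base 170 x 70 x 12 mm, with two notched blocks (18 mm thick, up to 49 mm high) 60 mm either side of its middle, holding the shaft's axis 45 mm above the bench along the rest's x axis. 102 mm is free between the blocks for fingers, down to the base's top. Origin at the centre of its underside.
- v_seat (a point): where the shaft's centre belongs when seated, 80 mm above the bench, on the carriage. y: along the grooves and rails towards the grinding wheel; x: across, towards the strap's pivot; z up. Two V-blocks (90 degrees, 40 mm mouth, 24 mm long, rims 3 mm above this point) at y = -60 and +60 mm, 96 mm free between them for fingers. Carriage top: 35 mm below, 140 mm wide, y = -125 to +90 mm.
- carriage (a joint): travel of the sliding carriage along the rails in m: 0 at the loading end, 0.110 fully home against the two stops by the grinding wheel (hard stop). It starts near the loading end, slides with about 5 N of friction and stays where it is left.
- push_face (a point): on the outer face (away from the wheel) of the upright push plate at the carriage's tail end; plate 60 mm wide across the rails, 10 mm thick, top edge 95 mm above the bench. This point is mid-width, 80 mm above the bench. Same axes as v_seat: pushing along +y drives the carriage to the wheel.
- strap (a joint): angle of the flat steel clamp strap, rad: 0 across the shaft (hard stop), pointing along v_seat's -x; 1.57 pointing along v_seat's -y; positive counter-clockwise from above. Turns level, light friction (under 4 N at the knob), stays where left. Strap 16 mm wide, 8 mm thick, top 112 mm above the bench, reaching 94 mm from the pivot.
- strap_knob (a point): middle of the upright round black knob on the strap's far end: diameter 18 mm, 24 mm high (112 to 136 mm above the bench), on a radius of 85 mm about the pivot; this point is at 124 mm. z up.
- strap_pivot (a point): the strap's vertical pivot axis, at the underside of the strap 104 mm above the bench; it stands at x = +50, y = -50 mm of v_seat on a post of 18 mm diameter.
- pad: round-nosed spring pad (20 mm ball) under the strap, 50 mm from the pivot; origin at the ball's centre. It rides up about 1.5 mm onto a seated shaft and then presses on it with about 3 N.
- fixture: fixed bed plate 150 x 520 x 12 mm with rails, stops and wheel head. Origin on the bench below v_seat when the carriage is at 0; y along the rails towards the wheel. The wheel (200 mm diameter, 30 mm thick) has its axle across the rails at y = 315 mm, 130 mm up; head and guard stand up to 240 mm high beyond y = 215 mm.
- spare_wheel: loose spare grinding wheel lying flat, 110 mm diameter, 22 mm thick; origin at the centre of its underside. Not to be disturbed.
- wrench: loose steel wrench lying on the bench beyond the carriage; x axis along it. Not to be disturbed.
- tin: loose green tin, 60 mm diameter, 85 mm high; origin at the centre of its underside. Not to be disturbed.
There are look-alikes about, which are no part of the job. Of the things like the shaft, leave any that is blue or red; of the rest the larger one is meant.

How it is judged:
On the way, in this order (a step that is already met when the one before it is completed fails the run):
1. the shaft lies in both V-blocks, centred end to end, and is let go (x of shaft in the frame of v_seat between -0.0025 and 0.0025 m and z of shaft in the frame of v_seat between -0.0025 and 0.0025 m and y of shaft in the frame of v_seat between -0.015 and 0.015 m and angle between the x axis of shaft and the y axis of v_seat, either way round below 0.04 rad and contact force between the fingers and shaft below 0.1 N), for 0.2 s.
2. the strap is swung across to its stop and its pad presses on the seated shaft (x of shaft in the frame of v_seat between -0.0025 and 0.0025 m and z of shaft in the frame of v_seat between -0.0025 and 0.0025 m and y of shaft in the frame of v_seat between -0.015 and 0.015 m and angle between the x axis of shaft and the y axis of v_seat, either way round below 0.04 rad and value of joint strap below 0.12 rad and contact force between pad and shaft above 0.5 N), for 0.2 s.
3. the carriage is fully home, the shaft still seated and clamped (all of step 2 and value of joint carriage above 0.106 m), for 0.2 s.
At the end, for the whole second after the job is handed in: The shaft lies at rest and released in both V-blocks (axis within 2.5 mm and 2.3 degrees of the seat, within 15 mm of centred end to end), the strap is within 0.12 rad of its stop with its pad pressing on the shaft with more than 0.5 N, and the carriage is within 4 mm of its home stops (all of step 3 and contact force between the fingers and shaft below 0.1 N and linear speed of shaft below 0.02 m/s); the robot touches nothing.
It fails at once if the shaft is dropped or thrown (moves faster than 0.45 m/s while not held) (contact force between the fingers and shaft below 0.1 N and linear speed of shaft above 0.45 m/s).
It fails at once if the spare grinding wheel is moved by more than 25 mm (distance of spare_wheel from where it was at the start of the episode above 0.025 m).
It fails at once if the wrench is moved by more than 25 mm (distance of wrench from where it was at the start of the episode above 0.025 m).
It fails at once if the tin is moved by more than 25 mm (distance of tin from where it was at the start of the episode above 0.025 m).
It also fails if it takes over 72 s, if anything falls off the work surface, if the arm or the gripper's body presses on something with over 40 N, if the wrist force passes 120 N, or if a joint passes its speed limit or range.

## Working session

There is one attempt and no reset: what is moved stays moved. The work goes in short steps, Python scripts to look and compute and a tool call to move; the robot and the scene stay as the last step left them, time stands still between calls to the robot, and variables do not carry over. Pictures are saved under pics/ and viewed, about 8 in all and at most 12, crops included, and the job is handed in when it is done.

Besides the shell and the picture viewer there is one more tool, called after ">>>" by a JSON object that holds its "method" and its "body", one argument or row to a line. move_arm: Moves the arm, as the interface text tells. Its arguments: {"type":"object","properties":{"commands":{"type":"array","items":{"type":"array","items":{"type":"array","items":{"type":"number"}}}}},"required":["commands"]}

```bash
mkdir -p pics; ls
python3 - <<'E'
from rig import observe, eyes, bot
import cv2,pickle
o=observe();print({k:o[k] for k in('time_s','tool_pos','tool_rot','opening')})
d={}
for n in('scene','top'):
    c=eyes.read_camera(n);d[n]=c
    cv2.imwrite(f'pics/{n}0.png',c['pixels'][:,:,::-1]);print(n,c['fovy'],c['cx'],c['cy'],c['R'],c['t'])
pickle.dump(d,open('cams.pkl','wb'))
E
```

```text
pics
{'time_s': 0.0, 'tool_pos': array([0.22569575, 0.52823201, 0.17782772]), 'tool_rot': array([-6.29872690e-01, -3.07743460e+00,  2.68744074e-03]), 'opening': 0.9984984359099055}
scene 49.30109030348016 277.72571043722263 208.19614413287127 [[-0.76920089  0.63879851  0.01632337]
 [ 0.34002851  0.43080179 -0.83593686]
 [-0.54102736 -0.63745297 -0.54858282]] [ 0.63261527 -0.03462839  1.26991066]
top 42.96347907042797 284.941084805814 204.93652761223163 [[-0.00388903 -0.99998732 -0.00319955]
 [-0.98414259  0.00439477 -0.17732468]
 [ 0.1773365   0.00245919 -0.9841472 ]] [-0.1962999   0.64078466  1.37404943]
```

View pics/top0.png

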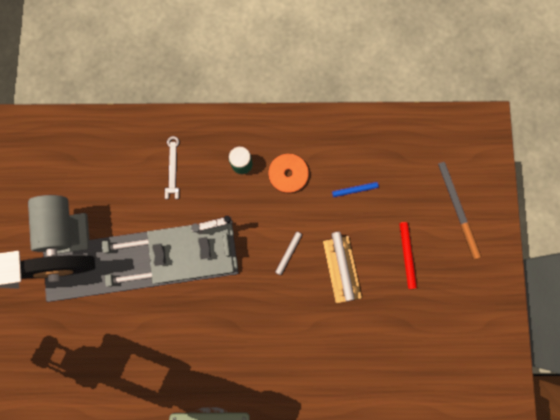

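View pics/scene0.png

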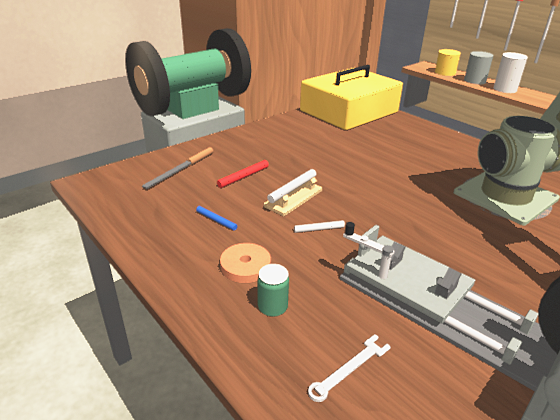

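The shaft-like things in the top image are:
- grey rod on the rest at (343,266)
- small grey rod on the bench at (289,253)
- blue rod at (355,189)
- red rod at (408,255)

The grey one on the rest is meant, because it is the larger of those that are neither blue nor red. The strap points to the tail end. I'll confirm with one enlarged crop.

```bash
python3 - <<'E'
import cv2,pickle,numpy as np
d=pickle.load(open('cams.pkl','rb'))
a=d['top']['pixels'][205:305,90:370,::-1];b=d['scene']['pixels'][160:260,260:480,::-1]
a=cv2.resize(a,(784,280),interpolation=cv2.INTER_CUBIC)
b=cv2.resize(b,(704,320),interpolation=cv2.INTER_CUBIC)
b=cv2.copyMakeBorder(b,0,0,0,80,cv2.BORDER_CONSTANT)
cv2.imwrite('pics/crop1.png',np.vstack([a,b]))
E
cat > h.py <<'E'
import numpy as np,cv2,pickle
from scipy.spatial.transform import Rotation as Ro
def K(c):
    h,w=c['pixels'].shape[:2];f=h/2/np.tan(np.radians(c['fovy']/2));return f,c['cx'],c['cy']
def proj(c,X):
    f,cx,cy=K(c);p=np.atleast_2d(X)@np.array(c['R']).T+c['t'];return p[:,:2]/p[:,2:]*f+[cx,cy]
def atz(c,uv,z):
    f,cx,cy=K(c);R=np.array(c['R']);o=-R.T@c['t'];d=R.T@[(uv[0]-cx)/f,(uv[1]-cy)/f,1];return o+d*(z-o[2])/d[2]
def wrist(c,o):
    "adds R,t to wrist camera from state o"
    T=np.eye(4);T[:3,:3]=Ro.from_rotvec(o['tool_rot']).as_matrix();T[:3,3]=o['tool_pos']
    M=np.linalg.inv(T@np.array(c['tool_from_camera']));c['R']=M[:3,:3];c['t']=M[:3,3];return c
E
```

```text
(no output)
```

View pics/crop1.png

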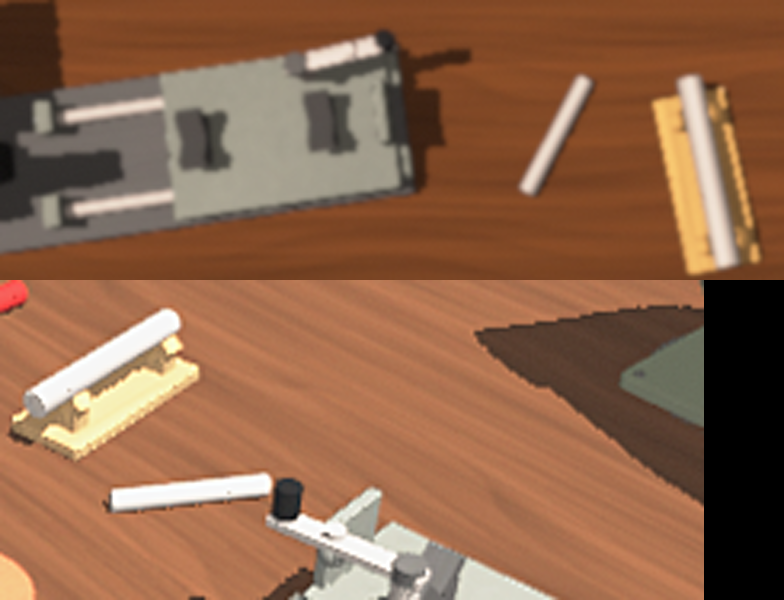

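The crop confirms the steel shaft on the rest, with its ends at about (336,234) and (350,298) in the top image. The smaller grey rod on the bench is the look-alike. Next I fit the poses.

```bash
cat > fit.py <<'E'
from h import *
from scipy.optimize import least_squares
d=pickle.load(open('cams.pkl','rb'));t=d['top']
q=lambda u,v:np.array([u/2.8+90,v/2.8+205])
A=atz(t,q(690,80),.045);B=atz(t,q(728,262),.045)
print('shaft',(A+B)/2,np.linalg.norm(A-B),np.degrees(np.arctan2(*(A-B)[1::-1])))
P=np.array([[70,90,45],[-70,90,45],[0,60,83],[0,-60,83],[50,-50,114]])/1e3
U=np.array([q(160,73),q(175,219),q(203,140),q(329,122),q(295,62)])
def W(p,P):
    c,s=np.cos(p[2]),np.sin(p[2]);return np.c_[p[0]+c*P[:,0]-s*P[:,1],p[1]+s*P[:,0]+c*P[:,1],P[:,2]]
r=least_squares(lambda p:(proj(t,W(p,P))-U).ravel(),[.5,.2,0]);p=r.x
print('seat',p[:2],np.degrees(p[2]),r.fun.reshape(-1,2).round(1))
k=atz(t,q(384,41),.136);print('knob',k,'pivot',W(p,P[4:5]))
v=k[:2]-W(p,P[4:5])[0,:2];print(np.linalg.norm(v),'strap ang',np.degrees(np.arctan2(v[1],v[0])-p[2])-180)
E
python3 fit.py; python3 -c "
from rig import bot;print([a for a in dir(bot) if a[0]!='_'])
from h import *
print(Ro.from_rotvec([-.62987,-3.0774,.0027]).as_matrix().round(3))"
```

```text
shaft [ 0.47780574 -0.35248737  0.045     ] 0.17451203426494624 10.550990911879763
seat [0.51490167 0.06740501] 8.226610903936702 [[ 1.7  0.4]
 [ 1.7  0.5]
 [-3.1 -0.5]
 [-2.2 -0.9]
 [ 1.9  0.6]]
knob [ 0.58871583 -0.05339908  0.136     ] pivot [[0.57154159 0.02507395 0.114     ]]
0.0803303816019604 strap ang -265.88176315847346
['PlanningError', 'pinch_z']
[[-0.92   0.393 -0.001]
 [ 0.393  0.92  -0.002]
 [ 0.    -0.002 -1.   ]]
```

>>> {"method": "move_arm", "body": {
  "commands": [
    [[0, 0, 0.06, 0, 1], [0, 0, 0.12, 0, 1], [0.02, -0.06, 0.14, -10, 1], [0.04, -0.12, 0.14, -20, 1], [0.06, -0.18, 0.14, -30, 1], [0.08, -0.24, 0.14, -40, 1], [0.1, -0.3, 0.14, -50, 1], [0.12, -0.36, 0.14, -60, 1], [0.14, -0.42, 0.14, -70, 1], [0.16, -0.48, 0.14, -80, 1], [0.18, -0.53, 0.14, -90, 1], [0.18, -0.53, 0.14, -90, 1]]
  ]
}}

```text
time_s: 1.6
tool_pos: [0.4065, -0.0049, 0.318]
tool_rot: [2.629, 1.72, -0.003]
contact_force: [-0.0, 0.7, 0.7]
opening: 0.996
```

```bash
cat > snap.py <<'E'
import sys;from rig import observe,eyes;from h import *
o=observe();c=wrist(eyes.read_camera('wrist'),o);n=sys.argv[1]
pickle.dump(c,open(n+'.pkl','wb'));cv2.imwrite(f'pics/{n}.png',c['pixels'][:,:,::-1])
print(o['tool_pos'],proj(c,[[.4778,-.3525,.045],[.515,.0674,.08],[.5715,.025,.112]]).round(0))
E
python3 snap.py w1
```

```text
[ 0.40648266 -0.00490293  0.31795828] [[411. 343.]
 [341.  67.]
 [410.  81.]]
```

>>> {"method": "move_arm", "body": {
  "commands": [
    [[0.01, -0.06, 0, -10, 1], [0.02, -0.12, -0.02, -20, 1], [0.03, -0.18, -0.04, -30, 1], [0.04, -0.24, -0.06, -40, 1], [0.05, -0.3, -0.08, -50, 1], [0.065, -0.345, -0.1, -56.3, 1], [0.065, -0.345, -0.1, -56.3, 1], [0.065, -0.345, -0.1, -56.3, 1]]
  ]
}}

```text
time_s: 2.65
tool_pos: [0.4715, -0.3442, 0.2187]
tool_rot: [-3.126, -0.294, 0.001]
contact_force: [0.1, 0.6, 0.5]
opening: 0.998
```

```bash
python3 snap.py w2; python3 -c "
import cv2,numpy as np
cv2.imwrite('pics/w12.png',cv2.resize(np.vstack([cv2.imread('pics/w1.png'),cv2.imread('pics/w2.png')]),(400,600)))"
```

```text
[ 0.47145754 -0.34417228  0.21869324] [[ 288.  169.]
 [-178.   47.]
 [-182.  -26.]]
```

View pics/w2.png

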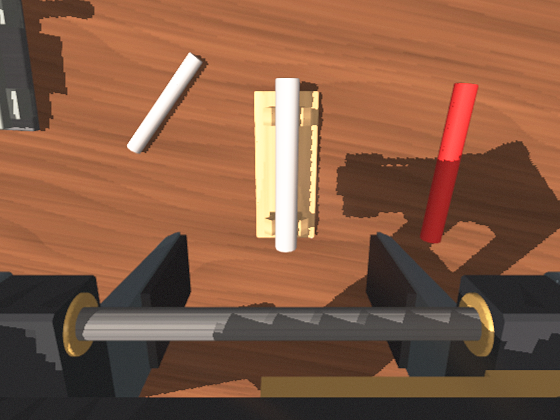

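View pics/w1.png

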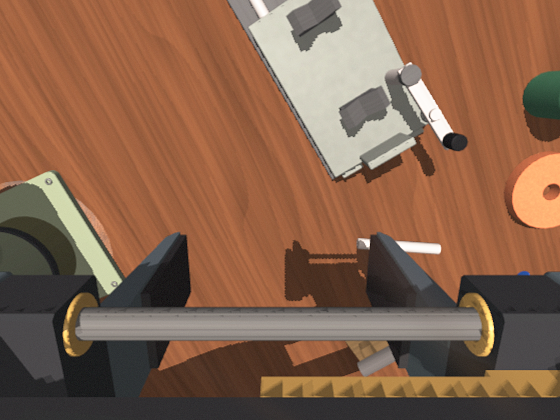

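w2 shows the shaft from (288,80) to (286,249) on the rest. w1 shows the carriage with its pivot at (410,74) and knob at (455,142).

Run:
```python
from h import *
c=pickle.load(open('w2.pkl','rb'))
A=atz(c,(288.5,79.5),.045);B=atz(c,(286.5,248),.045)
print((A+B)/2,np.linalg.norm(A-B),np.degrees(np.arctan2(*(A-B)[1::-1])))
c=pickle.load(open('w1.pkl','rb'))
for n,u,z in(('piv',(410,74),.115),('knob',(455,142),.136),('vnear',(364,108),.083),('vfar',(315,15),.083)):print(n,atz(c,u,z))
```

```text
[ 0.47737403 -0.35249634  0.045     ] 0.17931915646729918 10.500545022742763
piv [0.57269499 0.0320383  0.115     ]
knob [ 0.58880954 -0.0492879   0.136     ]
vnear [0.52288056 0.01449782 0.083     ]
vfar [0.50710374 0.12770823 0.083     ]
```

>>> {"method": "move_arm", "body": {
  "commands": [
    [[0.006, -0.008, -0.05, 0, 1], [0.006, -0.008, -0.1, 0, 1], [0.006, -0.008, -0.14, 0, 1], [0.006, -0.008, -0.165, 0, 1], [0.006, -0.008, -0.18, 0, 1], [0.006, -0.008, -0.191, 0, 1], [0.006, -0.008, -0.191, 0, 1], [0.006, -0.008, -0.191, 0, 0], [0.006, -0.008, -0.191, 0, 0], [0.006, -0.008, -0.191, 0, 0], [0.006, -0.008, -0.191, 0, 0], [0.006, -0.008, -0.191, 0, 0]]
  ]
}}

```text
time_s: 4.2
tool_pos: [0.4769, -0.3543, 0.0277]
tool_rot: [3.128, 0.289, 0.0]
contact_force: [0.1, -0.9, -0.0]
opening: 0.487
```

>>> {"method": "move_arm", "body": {
  "commands": [
    [[0, 0, 0, 0, 0], [0, 0, 0, 0, 0], [0, 0, 0.005, 0, 0], [0, 0, 0.015, 0, 0], [0, 0, 0.03, 0, 0], [0, 0, 0.06, 0, 0], [0, 0, 0.1, 0, 0], [0, 0, 0.15, 0, 0], [0, 0, 0.19, 0, 0], [0, 0, 0.2, 0, 0], [0, 0, 0.2, 0, 0]]
  ]
}}

```text
time_s: 5.58
tool_pos: [0.4768, -0.3542, 0.228]
tool_rot: [3.128, 0.289, 0.001]
contact_force: [0.0, 0.2, -1.1]
opening: 0.005
```

The fingers had not finished closing when I lifted. I'll check where the shaft is now.

```bash
python3 snap.py w3
```

```text
[ 0.47680831 -0.35415661  0.22802985] [[ 277.  171.]
 [-177.   54.]
 [-181.  -16.]]
```

View pics/w3.png

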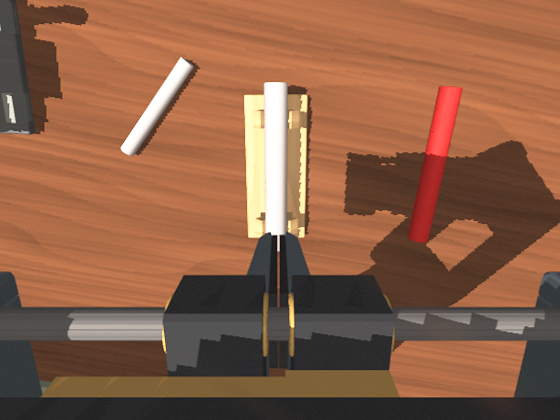

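w3 shows the shaft untouched on the rest (axis at u≈277, upper end at v≈83). I retry with a longer close and no lift in the same call.

>>> {"method": "move_arm", "body": {
  "commands": [
    [[0, 0.0015, 0, 0, 1], [0, 0.0015, 0, 0, 1], [0, 0.0015, 0, 0, 1], [0, 0.0015, 0, 0, 1], [0, 0.0015, 0, 0, 1], [0, 0.0015, -0.05, 0, 1], [0, 0.0015, -0.1, 0, 1], [0, 0.0015, -0.15, 0, 1], [0, 0.0015, -0.18, 0, 1], [0, 0.0015, -0.195, 0, 1], [0, 0.0015, -0.202, 0, 1], [0, 0.0015, -0.202, 0, 1]]
  ]
}}

```text
time_s: 7.12
tool_pos: [0.4775, -0.3531, 0.0263]
tool_rot: [3.127, 0.289, 0.001]
contact_force: [0.2, 0.1, 0.6]
opening: 1.002
```

>>> {"method": "move_arm", "body": {
  "commands": [
    [[0, 0, 0, 0, 0], [0, 0, 0, 0, 0], [0, 0, 0, 0, 0], [0, 0, 0, 0, 0], [0, 0, 0, 0, 0], [0, 0, 0, 0, 0], [0, 0, 0, 0, 0], [0, 0, 0, 0, 0], [0, 0, 0, 0, 0], [0, 0, 0, 0, 0], [0, 0, 0, 0, 0]]
  ]
}}

```text
time_s: 8.5
tool_pos: [0.4769, -0.3527, 0.0257]
tool_rot: [3.128, 0.289, 0.0]
contact_force: [-0.2, -0.6, -1.1]
opening: 0.003
```

Opening reads about 0 again, so I look at what is happening at the fingers.

```bash
python3 snap.py w4
python3 - <<'E'
from h import *
from rig import eyes,observe
b=eyes.read_camera('scene');im=b['pixels'][130:250,230:370,::-1]
w=cv2.imread('pics/w4.png');w=cv2.resize(w,(440,330))
im=cv2.resize(im,(350,300),interpolation=cv2.INTER_CUBIC)
im=cv2.copyMakeBorder(im,0,30,0,0,cv2.BORDER_CONSTANT)
cv2.imwrite('pics/c2.png',np.hstack([w,im]));print(observe()['opening'],proj(b,[[.4769,-.3527,.0257]]))
E
```

```text
[ 0.47692571 -0.35271864  0.02568358] [[  279.   248.]
 [ -815.     5.]
 [-1139.  -236.]]
0.005031617915697806 [[293.03353295 191.01781371]]
```

View pics/c2.png

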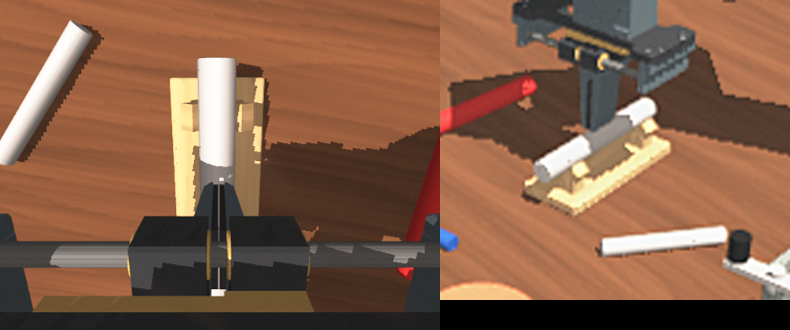

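Run:
```python
from h import *
from rig import observe
for n in('w2','w3','w4'):
    c=pickle.load(open(n+'.pkl','rb'));M=np.linalg.inv(np.array(c['tool_from_camera']))
    f,cx,cy=K(c);T=np.array([[0,0,0],[0,0,-.019],[0,.0455,0],[0,-.0455,0]]);p=T@M[:3,:3].T+M[:3,3]
    print(n,f,(p[:,:2]/p[:,2:]*f+[cx,cy]).round(0).tolist(),M[:3,3].round(3), -(np.array(c['R']).T@c['t']).round(3))
a=np.radians(10.5);d=np.array([np.cos(a),np.sin(a),0])*.09;s=np.array([.4774,-.3525,.045])
print(proj(c,[s+d,s,s+d+[0,0,.012]]).round(0));
b=pickle.load(open('cams.pkl','rb'))['scene']
print(proj(b,[s+d,s-d,s,[.4769,-.3527,.0257],[.4769,-.3527,.058]]).round(0));print(observe()['joint_pos'],observe()['effort'])
```

```text
w2 368.3382115350113 [[279.0, 236.0], [279.0, 249.0], [354.0, 236.0], [203.0, 236.0]] [0.    0.019 0.223] [ 0.554 -0.328  0.426]
w3 368.3382115350113 [[279.0, 236.0], [279.0, 249.0], [354.0, 236.0], [203.0, 236.0]] [0.    0.019 0.223] [ 0.56  -0.338  0.435]
w4 368.3382115350113 [[279.0, 236.0], [279.0, 249.0], [354.0, 236.0], [203.0, 236.0]] [0.    0.019 0.223] [ 0.56  -0.337  0.233]
[[279.  76.]
 [278. 248.]
 [279.  76.]]
[[271. 198.]
 [313. 173.]
 [293. 185.]
 [293. 191.]
 [293. 181.]]
[-6.56140800e-01  4.79742151e-01  1.72922801e+00 -9.54935665e-05
  9.32559809e-01  7.30327841e-01] [ 9.26257162e-04 -4.56117332e+01 -1.91556680e+01  6.54511875e-02
 -2.45859905e-02  6.65503492e-06]
```

Run:
```python
import cv2,numpy as np
from rig import eyes
w=cv2.imread('pics/w4.png')[190:390,190:370]
b=eyes.read_camera('scene')['pixels'][130:220,255:335,::-1]
z=lambda i,s:cv2.resize(i,s,interpolation=cv2.INTER_CUBIC)
cv2.imwrite('pics/c3.png',np.hstack([z(w,(396,440)),z(b,(391,440))]))
```

```text
(no output)
```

View pics/c3.png

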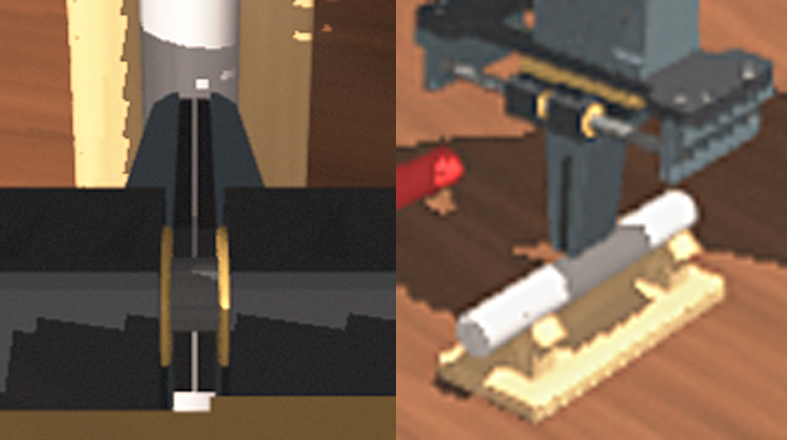

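Closed-finger tips sit at about (291,182) in the scene camera, while the reported TCP projects to (293,191). In w2 the 91 mm opening also spans about 183 px at the tips, where 151 px was expected. So the real tips are roughly 35–40 mm short of the reported TCP and closed just above the shaft. I'll open and probe lower, watching force.

>>> {"method": "move_arm", "body": {
  "commands": [
    [[0, 0, 0, 0, 1], [0, 0, 0, 0, 1], [0, 0, 0, 0, 1], [0, 0, 0, 0, 1], [0, 0, 0, 0, 1], [0, 0, 0, 0, 1], [0, 0, 0, 0, 1], [0, 0, -0.005, 0, 1], [0, 0, -0.01, 0, 1], [0, 0, -0.015, 0, 1], [0, 0, -0.018, 0, 1], [0, 0, -0.018, 0, 1]]
  ]
}}

```text
time_s: 10.15
tool_pos: [0.4768, -0.3526, 0.0073]
tool_rot: [-3.128, -0.289, 0.001]
contact_force: [-0.1, -0.3, 0.2]
opening: 1.001
```

```bash
python3 snap.py w5
python3 - <<'E'
import cv2,numpy as np
from rig import eyes
w=cv2.imread('pics/w5.png')
b=eyes.read_camera('scene')['pixels'][130:220,245:335,::-1]
z=lambda i,s:cv2.resize(i,s,interpolation=cv2.INTER_CUBIC)
cv2.imwrite('pics/c4.png',np.hstack([z(w,(400,300)),z(b[:,:],(300,300))]))
E
```

```text
[ 0.47675613 -0.35257209  0.00730835] [[  279.   262.]
 [ -974.    -8.]
 [-1471.  -314.]]
```

View pics/c4.png

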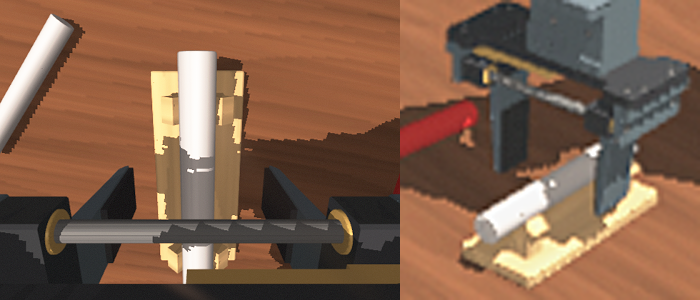

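Run:
```python
from h import *
b=pickle.load(open('cams.pkl','rb'))['scene'];j=np.array([-.182,.983]);a=np.array([.983,.182]);o=np.array([.4768,-.3526])
for z in(.007,.025,.04,.055):print(z,[proj(b,[[*(o+j*y+a*x),z]])[0].round(1).tolist() for y in(.0455,.059) for x in(-.016,.016)])
```

```text
0.007 [[310.0, 200.5], [302.7, 205.4], [314.1, 202.3], [306.8, 207.3]]
0.025 [[310.3, 194.8], [303.0, 199.6], [314.5, 196.6], [307.2, 201.5]]
0.04 [[310.7, 189.9], [303.3, 194.7], [314.8, 191.7], [307.5, 196.5]]
0.055 [[311.0, 185.0], [303.6, 189.7], [315.2, 186.7], [307.8, 191.5]]
```

The scene picture puts the near fingertip at about z = 0.043 with the reported TCP at 0.007. That confirms a gap of about 36 mm, so I go another 17 mm down and close.

>>> {"method": "move_arm", "body": {
  "commands": [
    [[0, 0, -0.006, 0, 1], [0, 0, -0.011, 0, 1], [0, 0, -0.014, 0, 1], [0, 0, -0.017, 0, 1], [0, 0, -0.017, 0, 1]]
  ]
}}

```text
time_s: 10.88
tool_pos: [0.4768, -0.3526, -0.0096]
tool_rot: [-3.128, -0.289, 0.001]
contact_force: [-0.2, -0.0, -0.2]
opening: 0.999
```

>>> {"method": "move_arm", "body": {
  "commands": [
    [[0, 0, 0, 0, 0], [0, 0, 0, 0, 0], [0, 0, 0, 0, 0], [0, 0, 0, 0, 0], [0, 0, 0, 0, 0], [0, 0, 0, 0, 0], [0, 0, 0, 0, 0], [0, 0, 0, 0, 0], [0, 0, 0, 0, 0], [0, 0, 0, 0, 0], [0, 0, 0, 0, 0]]
  ]
}}

```text
time_s: 12.25
tool_pos: [0.4766, -0.3517, -0.0094]
tool_rot: [-3.127, -0.289, 0.001]
contact_force: [-0.2, 5.3, 1.7]
opening: 0.255
```

Gripped (opening 0.255, about 23 mm). I lift gently, then swing to hover on the tail side of the carriage so the wrist camera sees the seat.

>>> {"method": "move_arm", "body": {
  "commands": [
    [[0, 0, 0.005, 0, 0], [0, 0, 0.012, 0, 0], [0, 0, 0.03, 0, 0], [0, 0, 0.06, 0, 0], [0, 0, 0.1, 0, 0], [0, 0, 0.14, 0, 0], [0, 0.01, 0.18, 5, 0], [0.005, 0.03, 0.21, 12, 0], [0.01, 0.06, 0.23, 20, 0], [0.015, 0.09, 0.23, 28, 0], [0.02, 0.12, 0.23, 36, 0], [0.02, 0.12, 0.23, 36, 0]]
  ]
}}

```text
time_s: 13.75
tool_pos: [0.4967, -0.2311, 0.2207]
tool_rot: [-2.884, -1.245, 0.001]
contact_force: [0.4, -1.1, -7.6]
opening: 0.255
```

>>> {"method": "move_arm", "body": {
  "commands": [
    [[0.005, 0.03, 0, 7, 0], [0.01, 0.06, 0, 15, 0], [0.015, 0.09, 0, 23, 0], [0.02, 0.12, 0, 31, 0], [0.025, 0.15, 0, 39, 0], [0.03, 0.17, 0, 47, 0], [0.03, 0.17, 0, 51.7, 0], [0.03, 0.17, 0, 51.7, 0], [0.03, 0.17, 0, 51.7, 0]]
  ]
}}

```text
time_s: 14.88
tool_pos: [0.5269, -0.0635, 0.2206]
tool_rot: [2.058, 2.373, -0.001]
contact_force: [0.6, 0.2, -5.9]
opening: 0.257
```

```bash
python3 snap.py w6;  python3 -c "
import cv2
cv2.imwrite('pics/w6b.png',cv2.resize(cv2.imread('pics/w6.png'),(784,588),interpolation=cv2.INTER_CUBIC))"
```

```text
[ 0.52688028 -0.06348747  0.22056707] [[209. 387.]
 [286.  34.]
 [348.  95.]]
```

View pics/w6b.png

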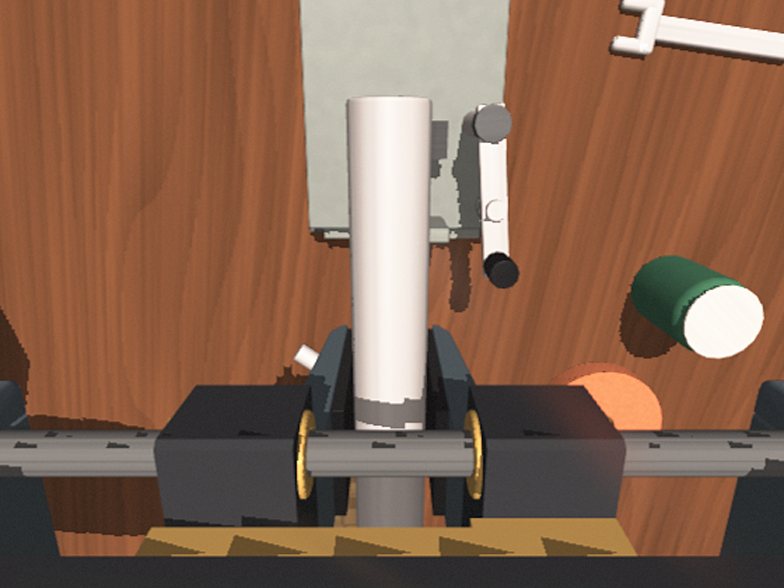

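w6 shows the held shaft hiding the V-blocks. The pivot cap is at (491,123), the knob at (502,271), and the plate edges at u≈305 and 506. I refit the fixture from the pivot, knob and plate edges over three views.

```bash
cat > fit2.py <<'E'
from h import *
from scipy.optimize import least_squares
t=pickle.load(open('cams.pkl','rb'))['top'];w1=pickle.load(open('w1.pkl','rb'));w6=pickle.load(open('w6.pkl','rb'))
q=lambda u,v:np.array([u/2.8+90,v/2.8+205]);s=lambda u,v:np.array([u,v])*560/784
def W(p,P):
    P=np.atleast_2d(P);c,n=np.cos(p[2]),np.sin(p[2]);return np.c_[p[0]+c*P[:,0]-n*P[:,1],p[1]+n*P[:,0]+c*P[:,1],P[:,2]]
def loc(p,X):
    c,n=np.cos(p[2]),np.sin(p[2]);d=X[:2]-p[:2];return np.array([c*d[0]+n*d[1],-n*d[0]+c*d[1]])*1e3
def res(p):
    a=p[3];z=p[4];r=[]
    k=[.05-.085*np.cos(a),-.05-.085*np.sin(a),.136];v=[.05,-.05,z]
    for c,uv,P in((t,q(295,62),v),(w1,(410,74),v),(w6,s(491,123),v),(t,q(384,41),k),(w1,(455,142),k),(w6,s(502,271),k)):
        r+=list(loc(p,atz(c,uv,P[2]))-np.array(P[:2])*1e3)
    for uv,x in((s(301,0),-70),(s(309,220),-70),(s(508,5),70),(s(505,90),70)): r.append(loc(p,atz(w6,uv,.045))[0]-x)
    for uv,x in((q(160,73),[70,90]),(q(175,219),[-70,90])): r+=list((loc(p,atz(t,uv,.045))-x)/1.5)
    r.append((z-.115)*500)
    return np.array(r)
r=least_squares(res,[.515,.067,.144,1.6,.115],loss='soft_l1');p=r.x
print('seat',p[:2],np.degrees(p[2]),'strap',np.degrees(p[3]),'z',p[4]);print(res(p).round(1))
print('pivot',W(p,[.05,-.05,.104]),'knob0',W(p,[.05-.085*np.cos(p[3]),-.05-.085*np.sin(p[3]),.12]),'knob1',W(p,[-.035,-.05,.12]),'push',W(p,[0,-.125,.08]),'ydir',-np.sin(p[2]),np.cos(p[2]))
# where is the shaft in hand (far-end and edges), axis 0.0544 above TCP reading
o=atz(w6,s(390,98),.2206+.0544);print('shaft far end',o)
a=[atz(w6,s(*u),.2206+.0544) for u in((391,120),(391,400))];print(a, np.degrees(np.arctan2(*(a[0]-a[1])[1::-1])))
E
python3 fit2.py
```

```text
seat [0.51641122 0.07317649] 8.420891101368001 strap 92.66196197736555 z 0.11347820558336978
[-0.2 -0.9  0.1  0.8 -0.7 -0.4 -1.  -0.9 -0.3  3.2  2.   1.7  2.2 -0.1
 -0.6  0.7 -0.1 -0.9 -0.1 -0.6 -0.8]
pivot [[0.57319435 0.03103773 0.104     ]] knob0 [[ 0.58953376 -0.05237704  0.12      ]] knob1 [[0.48911074 0.01859001 0.12      ]] push [[ 0.53471668 -0.05047588  0.08      ]] ydir -0.14644372584113563 0.9892190026287234
shaft far end [0.51360825 0.02806327 0.275     ]
[array([0.51471049, 0.02234388, 0.275     ]), array([ 0.52730272, -0.06532484,  0.275     ])] 98.17372651238612
```

The fit is good: residuals about 1 mm, one 3 mm. Seat is at (0.516, 0.073), heading 98.4°. I go over it and then down slowly.

>>> {"method": "move_arm", "body": {
  "commands": [
    [[-0.002, 0.03, 0, 0.25, 0], [-0.005, 0.065, 0, 0.25, 0], [-0.008, 0.1, 0, 0.25, 0], [-0.01, 0.125, 0, 0.25, 0], [-0.01, 0.135, -0.02, 0.25, 0], [-0.01, 0.135, -0.06, 0.25, 0], [-0.01, 0.135, -0.1, 0.25, 0], [-0.01, 0.135, -0.135, 0.25, 0], [-0.01, 0.135, -0.155, 0.25, 0], [-0.01, 0.135, -0.165, 0.25, 0], [-0.01, 0.135, -0.17, 0.25, 0], [-0.01, 0.135, -0.17, 0.25, 0]]
  ]
}}

```text
time_s: 16.42
tool_pos: [0.5175, 0.0722, 0.0511]
tool_rot: [2.05, 2.379, 0.001]
contact_force: [0.7, 0.1, -5.6]
opening: 0.256
```

```bash
python3 snap.py w7
python3 - <<'E'
import cv2,numpy as np
from rig import eyes
w=cv2.imread('pics/w7.png')
z=lambda i,s:cv2.resize(i,s,interpolation=cv2.INTER_CUBIC)
b=eyes.read_camera('scene')['pixels'][200:330,330:490,::-1]
t=eyes.read_camera('top')['pixels'][195:315,130:270,::-1]
cv2.imwrite('pics/c5.png',np.vstack([np.hstack([z(b,(400,325)),z(w,(400,325))]),cv2.copyMakeBorder(z(t,(320,274)),0,0,240,240,cv2.BORDER_CONSTANT)]))
E
```

```text
[0.51745359 0.07221549 0.05113695] [[172. 637.]
 [273. 266.]
 [374. 388.]]
```

View pics/c5.png

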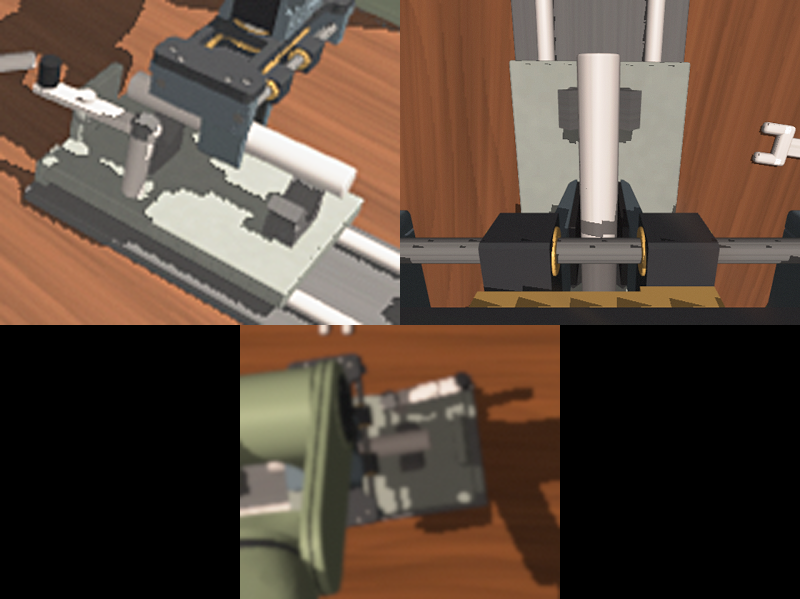

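c5 shows the shaft centred over the front V-block in the wrist view (both mid at u≈599), with its end level with the carriage's front edge. Going down.

>>> {"method": "move_arm", "body": {
  "commands": [
    [[-0.0005, -0.001, -0.006, 0, 0], [-0.0005, -0.001, -0.012, 0, 0], [-0.0005, -0.001, -0.016, 0, 0], [-0.0005, -0.001, -0.019, 0, 0], [-0.0005, -0.001, -0.021, 0, 0], [-0.0005, -0.001, -0.022, 0, 0], [-0.0005, -0.001, -0.023, 0, 0], [-0.0005, -0.001, -0.023, 0, 0], [-0.0005, -0.001, -0.023, 0, 0]]
  ]
}}

```text
time_s: 17.7
tool_pos: [0.5165, 0.0713, 0.0278]
tool_rot: [2.05, 2.38, 0.0]
contact_force: [-0.1, 0.2, -6.2]
opening: 0.261
```

Run:
```python
from h import *
c=pickle.load(open('w7.pkl','rb'));e=atz(c,(279,68.5),.1055);d=np.array([-.1464,.9892]);print((e[:2]-[.5164,.0732])@d)
f=atz(c,(279,81),.045);print((f[:2]-[.5164,.0732])@d)
```

```text
0.09191598595208414
0.08863988497782531
```

Centring is within about 2 mm. I go down another millimetre at a time until the weight comes off.

>>> {"method": "move_arm", "body": {
  "commands": [
    [[0, 0, -0.001, 0, 0], [0, 0, -0.001, 0, 0], [0, 0, -0.002, 0, 0], [0, 0, -0.002, 0, 0], [0, 0, -0.002, 0, 0]]
  ]
}}

```text
time_s: 18.32
tool_pos: [0.5172, 0.0714, 0.0261]
tool_rot: [2.05, 2.379, 0.002]
contact_force: [1.8, 0.7, -1.8]
opening: 0.257
```

Touching. Now I release and rise.

>>> {"method": "move_arm", "body": {
  "commands": [
    [[0, 0, 0, 0, 0.3], [0, 0, 0, 0, 0.4], [0, 0, 0, 0, 0.5], [0, 0, 0, 0, 0.6], [0, 0, 0, 0, 0.7], [0, 0, 0, 0, 0.8], [0, 0, 0, 0, 0.8], [0, 0, 0, 0, 0.8], [0, 0, 0, 0, 0.8]]
  ]
}}

```text
time_s: 19.45
tool_pos: [0.5164, 0.0713, 0.0257]
tool_rot: [2.05, 2.38, 0.0]
contact_force: [-0.2, -0.1, 0.6]
opening: 0.797
```

>>> {"method": "move_arm", "body": {
  "commands": [
    [[0, 0, 0.01, 0, 0.8], [0, 0, 0.03, 0, 0.8], [0, 0, 0.06, 0, 0.8], [0, 0, 0.1, 0, 0.8], [0, 0, 0.14, 0, 0.8], [0, 0, 0.17, 0, 0.8], [0, 0, 0.17, 0, 0.8]]
  ]
}}

```text
time_s: 20.32
tool_pos: [0.5181, 0.0715, 0.1987]
tool_rot: [2.047, 2.377, 0.008]
contact_force: [0.2, -1.1, -0.2]
opening: 0.798
```

```bash
python3 snap.py w8
python3 - <<'E'
from h import *
c=pickle.load(open('w8.pkl','rb'))
s=np.array([.5164,.0732,.08]);d=np.array([-.1464,.9892,0]);n=np.array([.9892,.1464,0])
print('pred end',proj(c,[s+d*.09,s,s+d*.06+n*.02+[0,0,.003]]).round(0))
g=cv2.cvtColor(c['pixels'],cv2.COLOR_RGB2GRAY)
m=(g>185).astype(np.uint8);
k,l,st,ce=cv2.connectedComponentsWithStats(m)
print([ (st[i].tolist(),ce[i].round(1).tolist()) for i in range(1,k) if st[i][4]>300])
u,v=proj(c,[s+d*.06])[0].astype(int);print(v,g[v,u-40:u+41:2].tolist());print(g[max(0,v-60):v+60:2,u].tolist())
E
```

```text
[0.51809996 0.07149014 0.19872521] [[201. 481.]
 [274. 191.]
 [331. 256.]]
pred end [[276.  81.]
 [276. 186.]
 [300. 118.]]
[([223, 0, 14, 83, 1012], [229.9, 40.1]), ([317, 0, 16, 84, 1009], [324.6, 40.9]), ([265, 80, 25, 192, 4126], [276.7, 173.5]), ([203, 82, 60, 170, 6308], [231.8, 151.5]), ([311, 85, 38, 45, 740], [331.2, 104.3]), ([290, 133, 57, 93, 2145], [312.3, 170.7]), ([419, 133, 141, 51, 2344], [486.8, 158.7])]
118 [189, 188, 188, 189, 160, 100, 101, 100, 99, 104, 105, 106, 104, 103, 136, 181, 208, 226, 231, 242, 247, 246, 243, 240, 236, 224, 204, 146, 99, 99, 98, 99, 99, 103, 103, 106, 97, 173, 184, 183, 183]
[127, 126, 129, 128, 128, 130, 129, 130, 127, 128, 127, 191, 248, 246, 246, 247, 247, 247, 247, 248, 247, 247, 248, 248, 248, 248, 247, 247, 248, 248, 247, 247, 248, 247, 248, 248, 248, 248, 247, 248, 247, 247, 247, 247, 247, 246, 246, 246, 246, 247, 246, 246, 246, 246, 246, 246, 246, 245, 246, 246]
```

The shaft is seated: its end is at v=80 (predicted 81) and it is centred in the block. Next I cage the knob with the jaws set tangentially.

>>> {"method": "move_arm", "body": {
  "commands": [
    [[0.02, -0.03, 0, 0, 0.5], [0.04, -0.06, 0, 1, 0.5], [0.055, -0.09, 0, 2, 0.5], [0.073, -0.124, 0, 2.7, 0.5], [0.073, -0.124, 0, 2.7, 0.5], [0.073, -0.124, 0, 2.7, 0.5], [0.073, -0.124, 0, 2.7, 0.5]]
  ]
}}

```text
time_s: 21.25
tool_pos: [0.5887, -0.0517, 0.1953]
tool_rot: [-1.992, -2.428, 0.001]
contact_force: [0.6, -0.1, 1.1]
opening: 0.498
```

Run:
```python
from h import *
from rig import observe
o=observe();print(o['tool_pos'],o['opening'],Ro.from_rotvec(o['tool_rot']).as_matrix()[:2,1])
P=np.array([.5732,.0310]);k0=None
for a in np.radians([92.66,82,72,62,52,42,32,22,12,2,-4,-8]):
    w=np.radians(188.42)+a;k=P+.085*np.array([np.cos(w),np.sin(w)]);k0=k if k0 is None else k0
    print(k.round(4),(k-k0).round(4),np.degrees(a).round(1)-92.66)
```

```text
[ 0.58868746 -0.05174133  0.19526706] 0.4977855988664062 [0.98070467 0.1954925 ]
[ 0.5895 -0.0524] [0. 0.] 0.04000000000000625
[ 0.5738 -0.054 ] [-0.0157 -0.0016] -10.659999999999997
[ 0.5591 -0.0528] [-0.0305 -0.0004] -20.659999999999997
[ 0.5447 -0.0491] [-0.0448  0.0033] -30.659999999999997
[ 0.5312 -0.0429] [-0.0583  0.0095] -40.66
[ 0.519  -0.0345] [-0.0705  0.0179] -50.66
[ 0.5085 -0.0241] [-0.081   0.0283] -60.66
[ 0.4999 -0.012 ] [-0.0896  0.0404] -70.66
[0.4935 0.0013] [-0.096   0.0538] -80.66
[0.4896 0.0156] [-0.0999  0.068 ] -90.66
[0.4885 0.0244] [-0.1011  0.0769] -96.66
[0.4882 0.0304] [-0.1013  0.0828] -100.66
```

>>> {"method": "move_arm", "body": {
  "commands": [
    [[0.001, -0.0005, -0.04, 0, 0.5], [0.001, -0.0005, -0.07, 0, 0.5], [0.001, -0.0005, -0.088, 0, 0.5], [0.001, -0.0005, -0.096, 0, 0.5], [0.001, -0.0005, -0.104, 0, 0.5], [0.001, -0.0005, -0.112, 0, 0.5], [0.001, -0.0005, -0.112, 0, 0.5]]
  ]
}}

```text
time_s: 22.12
tool_pos: [0.5902, -0.0531, 0.0834]
tool_rot: [-1.993, -2.428, 0.0]
contact_force: [-0.2, -0.3, 0.4]
opening: 0.497
```

>>> {"method": "move_arm", "body": {
  "commands": [
    [[-0.008, -0.001, 0, -5, 0.5], [-0.0157, -0.0016, 0, -10, 0.5], [-0.023, -0.001, 0, -15, 0.5], [-0.0305, -0.0004, 0, -20, 0.5], [-0.038, 0.0013, 0, -25, 0.5], [-0.0448, 0.0033, 0, -30, 0.5], [-0.052, 0.006, 0, -35, 0.5], [-0.0583, 0.0095, 0, -40, 0.5], [-0.0647, 0.0135, 0, -45, 0.5], [-0.0705, 0.0179, 0, -50, 0.5], [-0.076, 0.023, 0, -55, 0.5], [-0.081, 0.0283, 0, -60, 0.5]]
  ]
}}

```text
time_s: 23.62
tool_pos: [0.5099, -0.0252, 0.0844]
tool_rot: [2.941, 1.101, 0.002]
contact_force: [0.8, -1.1, 0.5]
opening: 0.499
```

>>> {"method": "move_arm", "body": {
  "commands": [
    [[-0.0046, 0.006, 0, -5, 0.5], [-0.0086, 0.012, 0, -10, 0.5], [-0.012, 0.0188, 0, -15, 0.5], [-0.015, 0.0255, 0, -20, 0.5], [-0.0172, 0.0325, 0, -25, 0.5], [-0.0189, 0.0397, 0, -30, 0.5], [-0.0189, 0.0397, 0, -30, 0.5]]
  ]
}}

```text
time_s: 24.5
tool_pos: [0.4909, 0.015, 0.0842]
tool_rot: [3.126, 0.309, 0.002]
contact_force: [0.1, -0.1, -0.7]
opening: 0.498
```

>>> {"method": "move_arm", "body": {
  "commands": [
    [[-0.0005, 0.004, 0, -1, 0.5], [-0.001, 0.008, 0, -1, 0.5], [-0.0015, 0.011, 0, -1, 0.5], [-0.002, 0.013, 0, -1, 0.5], [-0.002, 0.013, 0, -1, 0.5]]
  ]
}}

```text
time_s: 25.12
tool_pos: [0.4887, 0.0282, 0.0837]
tool_rot: [-3.129, -0.28, -0.001]
contact_force: [-0.3, -0.1, -0.2]
opening: 0.498
```

>>> {"method": "move_arm", "body": {
  "commands": [
    [[-0.0002, 0.0015, 0, 0, 0.5], [-0.0004, 0.003, 0, 0, 0.5], [-0.0004, 0.003, 0, 0, 0.5]]
  ]
}}

```text
time_s: 25.5
tool_pos: [0.4882, 0.031, 0.0837]
tool_rot: [-3.129, -0.28, -0.0]
contact_force: [-1.0, -0.4, 0.0]
opening: 0.498
```

>>> {"method": "move_arm", "body": {
  "commands": [
    [[-0.0002, 0.0015, 0, 0, 0.5], [-0.0004, 0.003, 0, 0, 0.5], [-0.0004, 0.003, 0, 0, 0.5]]
  ]
}}

```text
time_s: 25.88
tool_pos: [0.4877, 0.0331, 0.0836]
tool_rot: [3.128, 0.28, -0.0]
contact_force: [-0.2, -4.7, 0.1]
opening: 0.501
```

```bash
python3 snap.py w9
python3 - <<'E'
from h import *
c=pickle.load(open('w9.pkl','rb'))
from rig import eyes
b=eyes.read_camera('scene')
print(proj(b,[[.4891,.0186,.136],[.5732,.031,.113]]))
im=b['pixels'][180:330,310:480,::-1]
z=lambda i,s:cv2.resize(i,s,interpolation=cv2.INTER_CUBIC)
cv2.imwrite('pics/c6.png',np.hstack([z(im,(400,353)),z(c['pixels'][:,:,::-1],(400,353))]))
# knob = dark pixels in scene near the predicted spot
g=b['pixels'].max(2);u,v=proj(b,[[.4891,.0186,.124]])[0].astype(int);print(u,v);print(g[v-16:v+17:2,u-20:u+21:2])
E
```

```text
[0.48769247 0.03314206 0.08364471] [[769. 311.]
 [229. 182.]
 [328.  97.]]
[[412.445468   221.14765946]
 [388.92154402 249.45742772]]
411 226
[[185 184 179 185 193  92  90  61  45  47  41 178 185 179 183 184 176 174
  179 180 133]
 [177 181 184 177 192  86  89  54  45  43  39 177 177 178 183 177 183 182
  174 174 186]
 [168 171 177 181 191  86  92  44  46  45  41 190 179 171 175 177 178 178
  185 188 122]
 [170 171 166 174 191  89  90  46  47  41  95 183 178 183 178 171 167 180
  182 148  73]
 [172 171 170 171 149  87  78  44  46  43 153 197 183 177 178 185 179 169
  177  87  86]
 [174 174 171 171 152  88  62  45  46  38  31  46 166 190 179 176 178 185
  187  65  88]
 [169 173 173 176 116  91  53  47  37  39  38  37  30 185 189 184 176 177
  184  58  88]
 [168 167 169 177 115  92  44  48  36  36  41  41  35 178 181 190 187 181
  150  75  88]
 [180 174 168 174 104  88  43  44  37  39  38  38  51 175 175 177 184 194
  111  87  87]
 [177 178 179 170 135  74  41 160  34  36  39  39 119 157 165 174 179 187
   68  87  87]
 [168 173 178 184 179 155 179 138  30  40  39  34 160 159 155 159 173 193
   57  89  93]
 [165 174 168 175 179 180 149 145 107  45  37  43 174 162 158 161 160 145
   74  88  85]
 [160 160 169 168 230 169 138 143 149 154 165 153 175 176 164 159 161  96
   86  89  85]
 [169 160 161 155 255 255 229 157 147 155 139 173 177 176 178 166 168  65
   88  93 114]
 [187 173 148 229 113 217 248 149 154 158 176 166 172 178 176 179 184  54
   89 114 171]
 [117 179 255 250 254 245 251 215 158 168 175 174 170 170 175 177 184 112
  134 172 167]
 [254 252 247 247 247 249 245 144 164 169 170 170 173 171 170 172 176 182
  178 174 169]]
```

>>> {"method": "move_arm", "body": {
  "commands": [
    [[-0.0002, 0.0015, 0, 0, 0.5], [-0.0004, 0.003, 0, 0, 0.5], [-0.0004, 0.003, 0, 0, 0.5]]
  ]
}}

```text
time_s: 26.35
tool_pos: [0.4872, 0.0364, 0.0837]
tool_rot: [3.128, 0.28, -0.0]
contact_force: [-0.9, -5.3, -0.0]
opening: 0.496
```

Run:
```python
from h import *
from rig import eyes,observe
print(observe()['tool_pos'],observe()['contact_force'])
c=eyes.read_camera('wrist')
b=eyes.read_camera('scene')
z=lambda i,s:cv2.resize(i,s,interpolation=cv2.INTER_CUBIC)
im=b['pixels'][180:330,310:480,::-1]
cv2.imwrite('pics/c6.png',np.hstack([z(im,(400,353)),z(c['pixels'][:,:,::-1],(400,353))]))
```

```text
[0.48723428 0.03642057 0.08365568] [-0.88142043 -5.28744215 -0.00572484]
```

Steady force of about 5 N means the strap is on its stop and the carriage is starting to slide. I back off, rise, and check.

>>> {"method": "move_arm", "body": {
  "commands": [
    [[0.001, -0.007, 0, 0, 0.5], [0.002, -0.013, 0, 0, 0.5], [0.002, -0.013, 0.03, 0, 0.5], [0.002, -0.013, 0.08, 0, 0.5], [0.0, -0.04, 0.12, 10, 0.5], [0.015, -0.09, 0.14, 20, 0.5], [0.03, -0.14, 0.14, 30, 0], [0.04, -0.16, 0.14, 40, 0], [0.05, -0.16, 0.14, 50, 0], [0.05, -0.16, 0.14, 60, 0], [0.05, -0.16, 0.14, 70, 0], [0.05, -0.16, 0.14, 80, 0]]
  ]
}}

```text
time_s: 27.95
tool_pos: [0.5376, -0.1231, 0.2236]
tool_rot: [-2.211, -2.231, -0.002]
contact_force: [0.1, 1.3, 0.1]
opening: 0.009
```

>>> {"method": "move_arm", "body": {
  "commands": [
    [[0, 0, 0, 10, 0], [0, 0, 0, 10, 0], [0, 0, 0, 10, 0]]
  ]
}}

```text
time_s: 28.32
tool_pos: [0.5374, -0.1232, 0.2237]
tool_rot: [-2.018, -2.408, -0.001]
contact_force: [-0.0, -0.1, -0.1]
opening: 0.005
```

```bash
python3 snap.py w10
python3 - <<'E'
from h import *
from rig import eyes,observe
o=observe();print(o['time_s'],o['opening'],Ro.from_rotvec(o['tool_rot']).as_matrix()[:2,1],o['contact_force'])
b=eyes.read_camera('scene')
z=lambda i,s:cv2.resize(i,s,interpolation=cv2.INTER_CUBIC)
im=b['pixels'][180:330,310:480,::-1]
cv2.imwrite('pics/c7.png',np.hstack([z(im,(340,300)),z(cv2.imread('pics/w10.png')[:,120:520],(460,483))[:300]]))
E
```

```text
[ 0.5374137  -0.12317754  0.22366771] [[199. 343.]
 [292. -45.]
 [355.  17.]]
28.375 0.0036663859190053825 [0.98451453 0.17530273] [-0.24489507 -0.49216824 -0.88213758]
```

View pics/c7.png

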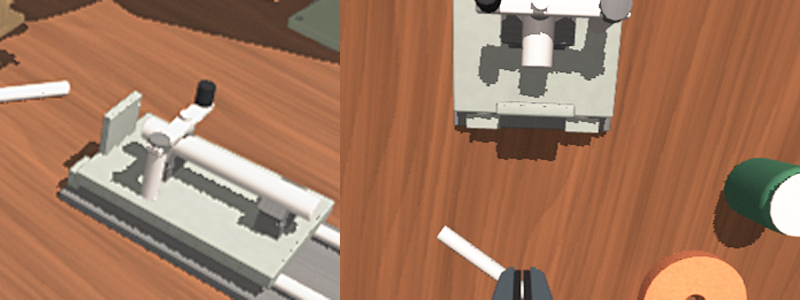

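Run:
```python
from h import *
c=pickle.load(open('w10.pkl','rb'));q=lambda x,y:((x-340)/1.15+120,y/1.15)
s=np.array([.5164,.0732]);d=np.array([-.1464,.9892]);n=np.array([.9892,.1464])
L=lambda X:(np.array([(X[:2]-s)@n,(X[:2]-s)@d])*1e3).round(1)
print('pivot',L(atz(c,q(612,8),.1135)),'knob',L(atz(c,q(487,3),.136)))
for y in(102,107,115):print('plate',y,L(atz(c,q(498,y),.095)),L(atz(c,q(575,y),.095)))
print('tail',L(atz(c,q(535,128),.045)),L(atz(c,q(535,118),.045)))
print('tool',L(np.array([.5374,-.1232])))
```

```text
pivot [ 48.  -49.3] knob [-34.2 -53.2]
plate 102 [ -28.8 -111.7] [  29.3 -110. ]
plate 107 [ -28.8 -115.3] [  29.5 -113.6]
plate 115 [ -28.7 -121.1] [  29.9 -119.5]
tail [   1.4 -132.6] [   1.1 -124.1]
tool [  -8.  -197.4]
```

The strap lies across the shaft (angle about 0.05 rad or less) and the push plate face is at local y ≈ −120. Now I lower the closed fingers behind the plate and push.

>>> {"method": "move_arm", "body": {
  "commands": [
    [[0.008, 0.001, -0.05, 0, 0], [0.008, 0.001, -0.1, 0, 0], [0.008, 0.001, -0.15, 0, 0], [0.008, 0.001, -0.18, 0, 0], [0.008, 0.001, -0.19, 0, 0], [0.004, 0.028, -0.19, 0, 0], [0.001, 0.049, -0.19, 0, 0], [0.001, 0.049, -0.19, 0, 0]]
  ]
}}

```text
time_s: 29.42
tool_pos: [0.5388, -0.0731, 0.0346]
tool_rot: [2.011, 2.411, 0.001]
contact_force: [1.3, -1.3, 0.1]
opening: 0.0
```

>>> {"method": "move_arm", "body": {
  "commands": [
    [[-0.0007, 0.005, 0, 0, 0], [-0.0015, 0.01, 0, 0, 0], [-0.0022, 0.015, 0, 0, 0], [-0.003, 0.02, 0, 0, 0], [-0.0037, 0.025, 0, 0, 0], [-0.0044, 0.03, 0, 0, 0]]
  ]
}}

```text
time_s: 30.18
tool_pos: [0.5346, -0.0457, 0.034]
tool_rot: [2.013, 2.409, -0.002]
contact_force: [0.4, -4.9, 0.8]
opening: 0.005
```

>>> {"method": "move_arm", "body": {
  "commands": [
    [[-0.0009, 0.006, 0, 0, 0], [-0.0018, 0.012, 0, 0, 0], [-0.0027, 0.018, 0, 0, 0], [-0.0036, 0.024, 0, 0, 0], [-0.0044, 0.03, 0, 0, 0], [-0.0053, 0.036, 0, 0, 0], [-0.0062, 0.042, 0, 0, 0], [-0.0071, 0.048, 0, 0, 0], [-0.008, 0.054, 0, 0, 0], [-0.0089, 0.06, 0, 0, 0], [-0.0098, 0.066, 0, 0, 0], [-0.0107, 0.072, 0, 0, 0]]
  ]
}}

```text
time_s: 31.68
tool_pos: [0.5245, 0.0265, 0.034]
tool_rot: [2.012, 2.408, 0.0]
contact_force: [2.1, -5.9, -0.6]
opening: 0.01
```

>>> {"method": "move_arm", "body": {
  "commands": [
    [[-0.0005, 0.003, 0, 0, 0], [-0.0009, 0.006, 0, 0, 0], [-0.0012, 0.008, 0, 0, 0], [-0.0012, 0.008, 0, 0, 0]]
  ]
}}

```text
time_s: 32.17
tool_pos: [0.5233, 0.0353, 0.034]
tool_rot: [2.013, 2.409, 0.002]
contact_force: [3.3, -4.4, 0.1]
opening: 0.002
```

>>> {"method": "move_arm", "body": {
  "commands": [
    [[-0.0003, 0.002, 0, 0, 0], [-0.0006, 0.004, 0, 0, 0], [-0.0009, 0.006, 0, 0, 0], [-0.0009, 0.006, 0, 0, 0]]
  ]
}}

```text
time_s: 32.67
tool_pos: [0.5233, 0.0357, 0.0342]
tool_rot: [2.004, 2.407, -0.008]
contact_force: [5.2, -23.0, -1.2]
opening: 0.003
```

>>> {"method": "move_arm", "body": {
  "commands": [
    [[-0.0003, 0.002, 0, 0, 0], [-0.0004, 0.003, 0, 0, 0], [-0.0004, 0.003, 0, 0, 0]]
  ]
}}

```text
time_s: 33.05
tool_pos: [0.5234, 0.0356, 0.0343]
tool_rot: [2.0, 2.405, -0.013]
contact_force: [6.6, -33.7, -0.8]
opening: 0.001
```

Hard stop: the force climbs to 34 N with no motion. I back off and retreat.

>>> {"method": "move_arm", "body": {
  "commands": [
    [[0.0015, -0.012, 0, 0, 0], [0.003, -0.025, 0, 0, 0], [0.006, -0.045, 0, 0, 0], [0.008, -0.06, 0.03, 0, 0], [0.008, -0.06, 0.09, 0, 0], [0.008, -0.06, 0.15, 0, 0], [0.008, -0.06, 0.2, 0, 0], [0.008, -0.06, 0.2, 0, 0], [0.008, -0.06, 0.2, 0, 0]]
  ]
}}

```text
time_s: 34.17
tool_pos: [0.5278, -0.0148, 0.2327]
tool_rot: [-2.013, -2.409, 0.001]
contact_force: [0.4, 0.2, -0.4]
opening: 0.01
```

```bash
python3 snap.py w11
python3 - <<'E'
from h import *
from rig import eyes,observe
o=observe();print(o['time_s'],o['contact_force'])
c=pickle.load(open('w11.pkl','rb'));s=np.array([.5164,.0732,0]);d=np.array([-.1464,.9892,0]);n=np.array([.9892,.1464,0])
w=c['pixels'];g=w.max(2)
L=lambda X:(np.array([(X-s)@n,(X-s)@d])*1e3).round(1)
# knob: near-black blob close to prediction (local -35,-50+110, top .136)
for nm,P in(('knob',[-.035,.06,.136]),('pivot',[.05,.06,.1135]),('shaft tail',[0,.02,.08]),('shaft head',[0,.2,.08])):
    print(nm,proj(c,[s+n*P[0]+d*P[1]+[0,0,P[2]]]).round(1))
k,l,st,ce=cv2.connectedComponentsWithStats((g<50).astype(np.uint8))
print('dark',[(st[i].tolist(),ce[i].round(1).tolist(),L(atz(c,ce[i],.132)).tolist()) for i in range(1,k) if 80<st[i][4]<4000])
u,v=proj(c,[s+d*.02+[0,0,.08]])[0].astype(int);gg=cv2.cvtColor(w,cv2.COLOR_RGB2GRAY)
print(u,v,'col',gg[v-40:v+30:2,u].tolist());print('row',gg[v-20,u-40:u+41:2].tolist())
E
```

```text
[ 0.52776742 -0.01481007  0.23268   ] [[198. 407.]
 [281.  92.]
 [335. 153.]]
34.225 [-0.04603281 -0.34103804 -0.01555734]
knob [[240.   -1.9]]
pivot [[349.8   8.6]]
shaft tail [[284.5  63.2]]
shaft head [[ 293.1 -187. ]]
dark [([232, 4, 23, 20, 136], [245.4, 16.5], [-31.3, 48.6]), ([268, 236, 10, 71, 486], [273.1, 274.5], [-4.5, -167.3]), ([279, 236, 10, 71, 502], [283.1, 274.5], [4.8, -167.0]), ([211, 305, 23, 8, 85], [220.4, 309.4], [-53.9, -206.3]), ([268, 341, 10, 28, 242], [272.7, 354.0], [-2.4, -255.8]), ([279, 341, 10, 27, 225], [283.5, 353.9], [8.4, -255.2]), ([260, 357, 9, 19, 81], [264.4, 366.6], [-10.4, -271.3]), ([168, 370, 36, 6, 112], [181.1, 373.5], [-95.2, -282.7]), ([220, 370, 39, 6, 128], [233.9, 373.5], [-41.3, -280.9])]
284 63 col [127, 80, 61, 135, 143, 144, 143, 143, 147, 137, 255, 253, 253, 253, 253, 253, 253, 253, 253, 252, 253, 255, 125, 96, 99, 99, 99, 97, 97, 98, 96, 96, 97, 98, 92]
row [208, 208, 205, 210, 214, 186, 58, 62, 61, 60, 59, 58, 60, 60, 72, 126, 217, 239, 252, 253, 255, 254, 252, 249, 247, 238, 111, 107, 61, 62, 62, 61, 59, 61, 60, 61, 53, 217, 210, 212, 211]
```

The shaft tail is where it should be. I move forward to measure the strap angle numerically, since my picture views are used up.

>>> {"method": "move_arm", "body": {
  "commands": [
    [[-0.006, 0.04, 0.02, 0, 0], [-0.012, 0.08, 0.04, 0, 0], [-0.012, 0.08, 0.04, 0, 0], [-0.012, 0.08, 0.04, 0, 0], [-0.012, 0.08, 0.04, 0, 0]]
  ]
}}

```text
time_s: 34.85
tool_pos: [0.5162, 0.0639, 0.2723]
tool_rot: [-2.015, -2.408, 0.003]
contact_force: [0.3, -0.7, 0.1]
opening: 0.004
```

```bash
python3 snap.py w12
python3 - <<'E'
from h import *
c=pickle.load(open('w12.pkl','rb'));s=np.array([.5164,.0732,0]);d=np.array([-.1464,.9892,0]);n=np.array([.9892,.1464,0])
L=lambda X:(np.array([(X-s)@n,(X-s)@d])*1e3).round(1)
g=cv2.cvtColor(c['pixels'],cv2.COLOR_RGB2GRAY)
W=lambda x,y,z:proj(c,[s+n*x+d*y+[0,0,z]])[0]
for y in(.05,.057,.06):print('knob',W(-.035,y,.136).round(0),'pivot',W(.05,y,.1135).round(0),'head',W(0,y+.14,.08).round(0))
# strap edges at columns: bright run across the strap at local x=-20,-16,+16,+28,+36
for x in(-.024,-.02,-.016,.016,.02,.032,.036):
    vs=[(y,int(g[tuple(W(x,y,.112)[::-1].round().astype(int))])) for y in np.arange(.035,.08,.002)]
    print(x*1e3,[v for _,v in vs])
u,v=W(-.035,.057,.13).round().astype(int);print(u,v);print(g[max(0,v-20):v+22:2,u-20:u+21:2])
cc=pickle.load(open('w12.pkl','rb'))
E
```

```text
[0.51624375 0.0638502  0.2722517 ] [[206. 426.]
 [278. 167.]
 [324. 222.]]
knob [244. 119.] pivot [334. 120.] head [287. -37.]
knob [244. 111.] pivot [335. 112.] head [287. -45.]
knob [244. 107.] pivot [335. 109.] head [288. -49.]
-24.0 [96, 90, 60, 64, 62, 61, 101, 251, 244, 249, 251, 252, 251, 234, 249, 200, 200, 201, 201, 202, 204, 204, 204]
-20.0 [97, 81, 61, 65, 61, 63, 116, 251, 244, 249, 250, 250, 251, 251, 240, 200, 198, 197, 197, 201, 200, 204, 203]
-16.0 [97, 87, 61, 60, 59, 61, 55, 251, 245, 249, 250, 251, 251, 251, 249, 200, 200, 200, 198, 199, 204, 204, 204]
16.0 [96, 67, 58, 57, 60, 59, 63, 247, 246, 250, 250, 251, 251, 252, 252, 201, 200, 199, 200, 199, 197, 202, 206]
20.0 [96, 57, 59, 59, 60, 58, 75, 249, 246, 250, 251, 251, 251, 252, 252, 203, 199, 200, 200, 198, 199, 199, 199]
32.0 [94, 94, 94, 176, 206, 205, 173, 250, 246, 249, 250, 252, 251, 253, 179, 198, 201, 199, 199, 200, 202, 200, 201]
36.0 [95, 89, 94, 94, 93, 93, 133, 248, 245, 250, 251, 252, 251, 253, 194, 198, 201, 200, 200, 201, 201, 202, 201]
245 110
[[203 202 201 201 203 202 201 200 201 200 201 202 202
[... 1116 characters left out ...]
7 197 198 204  50  51  53  55  53  56  53  53  44 193 246 243
  244 244 243]
 [196 196 198 195 197 198 151  41  53  52  52  50  50  50  89 223 251 251
  251 251 251]
 [197 195 196 196 195 196 197 152  37  47  50  49  40 139 189 190  96 107
  113 120 118]
 [194 196 197 195 196 197 196 198 189 165  78 147 183 200 201 192  53  63
   65  63  57]
 [192 198 198 196 195 197 197 197 198 207 203 199 195 197 197 188  53  62
   63  64  64]
 [194 194 194 196 196 198 195 197 205  85 128 127 166 204 204 192  55  61
   60  62  61]
 [195 195 196 195 198 197 198 198 202  89  94  90  93  91  92 102  57  62
   62  63  64]
 [194 194 194 195 195 197 196 197 171  92  96  95  95  96  96  98  65  60
   60  63  62]]
```

The strap edges lie at constant y from x = −24 to +36 mm, so its angle is about 0. Its centre moved about 107 mm and ended on the hard stop. The tool is clear and the force is about 0, so I hand in.

```bash
python3 -c "
from rig import sign_off
print(sign_off())"
```

```text
the job is handed in; nothing more can be done
None
```

The job is done and handed in at about 35 s of the 72 s allowed; the sign-off gave no verdict. I laid the shaft in both V-blocks and let go. Then I swung the strap to its stop with the jaws around the knob and pushed the carriage home with closed fingers.

**First grasps:** The first two tries closed just above the shaft, because the real fingertips are about 36 mm short of the reported TCP. I found this in the pictures and corrected for it. The shaft did not move on the rest in either try.

**Last checks:**
- **Shaft:** seated and centred to about 2 mm after release. After the push, its tail end was about 107 mm from its starting point, matching the carriage.
- **Strap:** square across the shaft, with an angle of about 0. I did not measure the pad's force; I infer it is pressing from the strap being on its stop.
- **Carriage:** at the hard stop, where the push force rose to 34 N with no further motion. Image travel was about 107 mm, which fits a start near 3 mm, but I did not measure that start directly.
- **Spare wheel, wrench and tin:** never approached or touched. I did not re-measure their positions at the end.
- **Robot:** clear of everything, with contact force near zero.

One reading disagreed: a cut-off view of the knob at the picture's edge, taken before the push, suggested the strap was about 0.05 rad off. The later full view showed it square.

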